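Wedge the test bed up to its mark

ROBOT

A 6-joint arm with a two-finger parallel gripper is mounted at the origin on a cart in front of the work surface, level with it; the furniture and walls round the work are solid. World frame = base frame: x ahead of the robot, y to its left, z up, the work surface at z = 0. Lengths are in m, angles in rad, forces in N, time in s.
With the tool pointing down it reaches from about 0.375 to 0.9 m from the base axis. Payload 3.1 kg.
Tool frame: the origin (TCP) lies midway between the tips of the shut fingers; the grasp point (between the pads) lies 19 mm behind it (manip.hold_point_z is the distance from the TCP to the grasp point, in m); x points along the fingers, y is the direction in which the jaws open and shut, and the axes are right-handed (so a half turn about x gives the same grasp; the last joint's range is limited). The gripper opens to 85 mm and grips with 20 to 120 N. Pads are 22 mm wide; open, the fingers measure 114 mm over their backs; the gripper's body (76 mm by 85 mm) begins 54 mm behind the grasp point. The pads swing forward as they close: fully open they stand 13 mm farther back than shut.
Start: joints at [-1.405, 0.527, 1.433, -0, 1.181, -0.178], TCP at [0.211, -0.588, 0.231] pointing down, gripper open.
Joint ranges: [-3.08, 3.08], [-0.75, 2.2], [0.22, 2.44], [-1.43, 4.57], [0, 2.65], [-2.85, 2.85]. Speed limits (rad/s): [2.79, 2.79, 3.14, 3.14, 3.14, 3.14].

INTERFACE

Orientations are given as a unit quaternion [x, y, z, w].
In Python, from station import manip, snapshot gives the robot as it stands.
- The arm moves only by the shell command python3 -m crank 'ROWS' [FORCE]. ROWS is JSON, a list of rows, each a list of 5 numbers: the finger opening in m, from 0 to 0.0854, then the shift along the tool's x, y, z in m, then the turn about the tool's x in rad. In form: [[grip, tx, ty, tz, yaw], ...]. A call has 1 to 5 rows; each row shifts and turns the commanded pose from where the row before left it, along the tool's axes as they then stand; what a row does not reach is not made up. A row lasts 1/10 s, in which the tool goes at most 50 mm and 8.59 degrees, less where a joint would pass 70% of its speed; a pose out of reach is approached as far as the arm can. A call is refused whole if a number of a shift passes 0.05 or a number of a turn 0.15, either way. A call with a gripper value outside its range is refused whole. The fingers move at their own pace and stop on an object; FORCE is the grip in N (left out, the last holds). Time passes only in rows, so rows that do not move let the fingers close. It gives the time, the measured TCP pose, the force and the opening at its end, in the units of the state.
- manip.sense(): the state, without advancing time (a new reading comes with each control period).
- snapshot(name): name is "scene" or "top" or "wrist"; returns a dict with "image" (420x560x3 uint8, blue, green, red), "range_z" (420x560 float32, m along the optical axis (not along the pixel's ray), 0 where there is no reading), "vertical_fov" (degrees; the focal length in pixels is half the picture's height over the tangent of half this angle, whatever the lens; pixels are square), "cx", "cy" (the principal point, pixels), "distortion" ([k1, k2, p1, p2, k3] as OpenCV has them; the pictures are not rectified), "extrinsics" (4x4, takes a point from world to camera coordinates); the wrist camera has in their place "T_tool_cam" (4x4, takes a point from camera to tool coordinates, whose origin is the TCP and whose axes are the tool frame's). Camera axes: x right, y up, looking along -z (the intrinsics and any distortion apply to the point x, -y, -z); pixel columns grow to the right and rows downward; lengths in m; the calibration is good to about 2 mm. A picture is of the moment at which its call begins: read the wrist's pose just before it.
- manip.sign_off(): hands the job in, once; it reports no verdict.
The state is a dict: "t": time; "q": joint angles; "qd": joint speeds; "tau": joint torques, N m; "tcp_pos": TCP position; "tool_rot": TCP orientation; "force": force on the tool from outside, world axes, zero at the start; "ft_torque": the same for the moment, N m; "finger_gap": opening from 0.0 (shut) to 1.0 (fully open).
Only numpy, scipy, OpenCV 4.12 (cv2) and the standard library are available. Lean on these libraries where they do the work, as an engineer would, in place of code of your own. Each camera call takes 0.05 s, during which the arm holds its last target.

TASK

Raise the front edge of the hinged test bed with the tall light-wood wedge: lay the wedge flat on the table in front of the bed, thin end towards it, and slide it straight in under the middle of the front lip until the brass pointer stands level with the orange mark on the gauge, then let go. Raise the bed with the wedge alone, not with the gripper, and leave the low dark wedge where it lies.

Things in the scene. Friction and masses are not known exactly. Their poses are not given: they have to be found in the camera images.
- wedge (a point): Tall light-wood wedge, loose, 134 x 34 wide, flat on the table. Point: centre of its driving block (44 long, 34 wide, 44 high), 22 above its underside; grip across the 34. x points along the wedge to the thin end, z up. The taper's upper face starts 22 ahead of this point at height 34 and falls straight, 1 in 3, over 90 to the thin end (4 thick), 112 ahead of this point. It stays where left.
- lip (a point): Middle of the hinged bed's front lip: round steel bar, 12 diameter, 196 long, underside 12 above the table at rest. Point on its axis; the brass pointer at its left end is at the same height. x: level within 5 degrees, towards the far hinge 150 away, the way in for the wedge; y left. Open under it 80 either side. Bed 0.4 to 0.8 kg, only its weight holds it down, at most 62 high at rest.
- mark (a point): Centre of the orange mark, a clip 36 wide and 8 high on the white gauge plate (67 high, 135 left of the lip's middle) just behind the brass pointer. It is fixed, at another height each time, 9 to 16 above the pointer at rest. x towards the hinge, z up.
- low_wedge (a point): Low dark-wood wedge, a bystander, loose, 134 long, 34 wide; its taper is too low for the job. Point: centre of its block (44 long, 28 high), 14 above its underside; x points to its thin end.
Not all that is in view belongs to the job. Of the things shaped like the part that bears wedge, the wooden one is meant.

How it is judged:
At the end, for the whole second after the job is handed in: The pointer is within 4 mm in height of the centre of the orange mark; the tall wedge lies flat on the table (within 8 degrees) under the lip, thin end inwards, within 35 mm of its middle and 15 degrees of square to it; the low wedge is within 30 mm of where it lay (z of lip in the frame of mark between -0.004 and 0.004 m and x of wedge in the frame of lip between -0.085 and -0.02 m and y of wedge in the frame of lip between -0.035 and 0.035 m and angle between the x axis of wedge and the x axis of lip, either way round below 0.26 rad and angle between wedge's own z axis and vertical below 0.14 rad and height (world z) of wedge below 0.032 m and distance of low_wedge from where it was at the start of the episode below 0.03 m); the robot touches nothing.
It fails at once if the bed is pushed or lifted by the gripper itself (over 3 N) (contact force between the fingers and bed above 3 N).
It fails at once if the low wedge is moved by more than 30 mm (distance of low_wedge from where it was at the start of the episode above 0.03 m).
It also fails if it takes over 45 s, if anything falls off the work surface, if the arm or the gripper's body presses on something with over 40 N, if the wrist force passes 120 N, or if a joint passes its speed limit or range.

## Working session

There is one attempt and no reset: what is moved stays moved. The work goes in short steps, Python scripts to look and compute and a shell command to move; the robot and the scene stay as the last step left them, time stands still between calls to the robot, and variables do not carry over. Pictures are saved under pics/ and viewed, and the job is handed in when it is done.

```bash
ls; mkdir -p pics; cat > h.py <<'E'
import numpy as np, cv2
from station import manip, snapshot
def K(s):
    h=s["image"].shape[0]; f=h/2/np.tan(np.radians(s["vertical_fov"])/2)
    return np.array([[f,0,s["cx"]],[0,f,s["cy"]],[0,0,1]]),np.array(s["distortion"],float)
def pose(s,st=None):
    if "extrinsics" in s: return np.linalg.inv(np.array(s["extrinsics"]))
    from scipy.spatial.transform import Rotation as R
    T=np.eye(4);T[:3,:3]=R.from_quat(st["tool_rot"]).as_matrix();T[:3,3]=st["tcp_pos"]
    return T@np.array(s["T_tool_cam"])
def rays(s,px,st=None):
    k,d=K(s);u=cv2.undistortPoints(np.array(px,float).reshape(-1,1,2),k,d).reshape(-1,2)
    T=pose(s,st);v=np.c_[u[:,0],-u[:,1],-np.ones(len(u))]
    return T[:3,3],v@T[:3,:3].T,
def onz(s,px,z,st=None):
    o,v=rays(s,px,st);return o+v*((z-o[2])/v[:,2])[:,None]
def pts(s,px,st=None):
    o,v=rays(s,px,st);px=np.array(px).reshape(-1,2).astype(int)
    return o+v*s["range_z"][px[:,1],px[:,0]][:,None]
E
python3 - <<'E'
from h import *
import pickle
st=manip.sense();print(st)
d={}
for n in("scene","top","wrist"):
    s=snapshot(n);cv2.imwrite(f"pics/{n}0.png",s["image"]);d[n]=s
    print(n,s["vertical_fov"],s["distortion"],(pose(s,st)).round(3).tolist())
pickle.dump((st,d),open("s0.pkl","wb"))
E
```

```text
pics
{'t': 0.0, 'q': array([-1.40451351e+00,  5.28483642e-01,  1.43391478e+00,  9.25553793e-07,
        1.18140916e+00, -1.78491269e-01]), 'qd': array([-1.08284350e-03,  5.08796359e-04,  3.10867703e-04,  8.76616453e-04,
       -1.91033018e-03, -6.20877226e-05]), 'tau': array([ 1.69234554e-03, -4.42347801e+01, -1.78023165e+01, -2.28951385e-04,
        8.41343834e-03,  2.55350834e-06]), 'tcp_pos': array([ 0.21115099, -0.58748012,  0.23031893]), 'tool_rot': array([ 0.6966308 ,  0.12207609, -0.69662064,  0.12050993]), 'force': array([-0.47254646,  0.16172574, -0.12166567]), 'ft_torque': array([0.02298077, 0.06773253, 0.00546222]), 'finger_gap': 0.9999349562968584}
scene 48.01977080910583 [-0.13713339  0.          0.          0.          0.        ] [[-0.655, 0.327, -0.681, -0.296], [-0.755, -0.252, 0.605, 0.594], [0.027, 0.911, 0.412, 0.565], [0.0, 0.0, 0.0, 1.0]]
top 49.11704991579545 [-0.11327061  0.          0.          0.          0.        ] [[0.01, 0.991, -0.133, 0.385], [-1.0, 0.01, 0.002, -0.141], [0.004, 0.133, 0.991, 1.394], [0.0, 0.0, 0.0, 1.0]]
wrist 70.57324192839914 [0.01691041 0.         0.         0.         0.        ] [[0.338, 0.894, 0.295, 0.286], [-0.941, 0.322, 0.103, -0.562], [-0.003, -0.312, 0.95, 0.373], [0.0, 0.0, 0.0, 1.0]]
```

View pics/scene0.png

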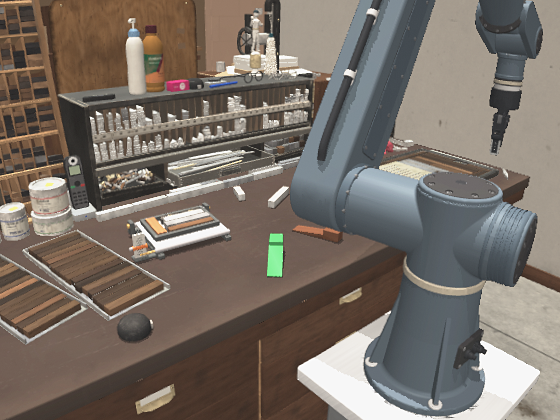

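View pics/top0.png

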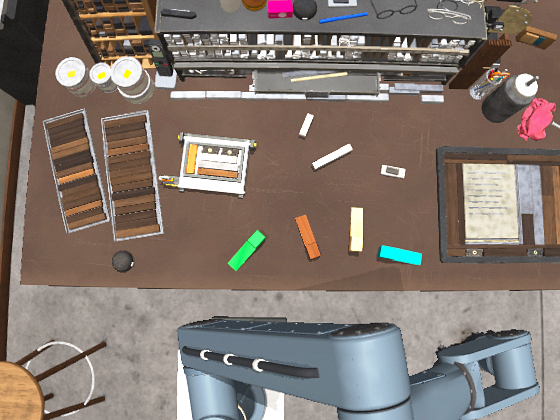

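View pics/wrist0.png

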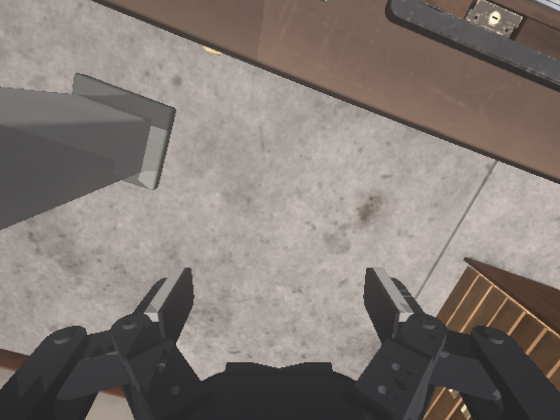

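The top view shows a pale-yellow wedge at (357,230), a brown one at (307,237), green and cyan ones at (246,250) and (401,255), and the bed at (213,165) with its pointer and gauge near (170,182). I'll zoom in on these.

```bash
python3 - <<'E'
from h import *
import pickle
st,d=pickle.load(open("s0.pkl","rb"))
t=d["top"]["image"]
a=cv2.resize(t[120:210,150:270],None,fx=6,fy=6,interpolation=cv2.INTER_CUBIC);cv2.imwrite("pics/bed.png",a)
a=cv2.resize(t[195:285,220:430],None,fx=3.8,fy=3.8,interpolation=cv2.INTER_CUBIC);cv2.imwrite("pics/wed.png",a)
a=cv2.resize(d["scene"]["image"][190:270,115:245],None,fx=6,fy=6,interpolation=cv2.INTER_CUBIC);cv2.imwrite("pics/beds.png",a)
s=d["top"]
print(pts(s,[[357,250],[357,215],[312,250],[303,222],[240,260],[256,240],[415,258],[390,252],[190,140],[240,140],[185,190],[240,193],[170,182],[215,165],[215,192],[215,137]]).round(3))
E
```

```text
[[ 0.453 -0.369  0.048]
 [ 0.561 -0.377  0.01 ]
 [ 0.453 -0.238  0.025]
 [ 0.539 -0.212  0.004]
 [ 0.421 -0.023  0.01 ]
 [ 0.48  -0.072  0.044]
 [ 0.431 -0.553  0.009]
 [ 0.448 -0.468  0.042]
 [ 0.785  0.137  0.032]
 [ 0.792 -0.016  0.014]
 [ 0.635  0.152  0.002]
 [ 0.623 -0.02   0.021]
 [ 0.658  0.198  0.008]
 [ 0.702  0.054  0.053]
 [ 0.63   0.059 -0.002]
 [ 0.801  0.062  0.015]]
```

View pics/bed.png

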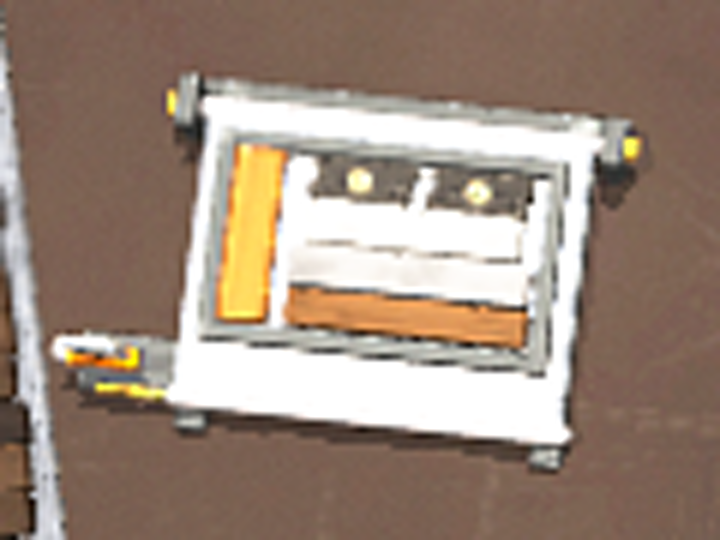

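View pics/wed.png

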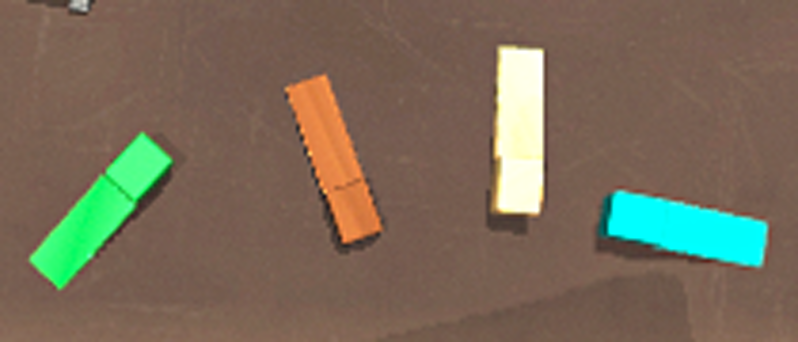

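View pics/beds.png

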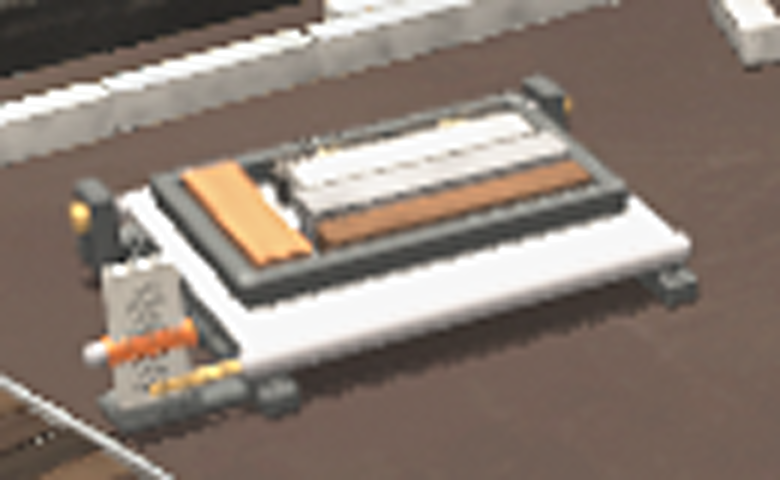

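```bash
python3 - <<'E'
from h import *
import pickle
st,d=pickle.load(open("s0.pkl","rb"))
s=d["top"]
def f(p,z): return onz(s,[[220+(a+.5)/3.8-.5,195+(b+.5)/3.8-.5] for a,b in p],z)
print("tall thin",f([(498,46),(544,48)],.004).round(4),"back top",f([(497,213),(541,214)],.044).round(4),"front top",f([(500,158),(543,158)],.044).round(4))
print("low thin",f([(286,88),(325,75)],.004).round(4),"back",f([(344,243),(381,231)],.028).round(4))
# bed
def g(p,z): return onz(s,[[150+(a+.5)/6-.5,120+(b+.5)/6-.5] for a,b in p],z)
print("bed front corners",g([(170,400),(568,440)],.024).round(4))
print("hinge",g([(185,100),(618,142)],.03).round(4))
print("pads",g([(190,420),(545,458)],.01).round(4))
print("mark",g([(68,354),(136,357)],.03).round(4))
E
```

```text
tall thin [[ 0.5872 -0.3585  0.004 ]
 [ 0.586  -0.3959  0.004 ]] back top [[ 0.4508 -0.3503  0.044 ]
 [ 0.4502 -0.3846  0.044 ]] front top [[ 0.4935 -0.353   0.044 ]
 [ 0.4937 -0.3866  0.044 ]]
low thin [[ 0.5514 -0.1876  0.004 ]
 [ 0.5623 -0.2189  0.004 ]] back [[ 0.4273 -0.2328  0.028 ]
 [ 0.4368 -0.2617  0.028 ]]
bed front corners [[ 0.6421  0.1696  0.024 ]
 [ 0.6233 -0.0333  0.024 ]]
hinge [[ 0.798   0.1675  0.03  ]
 [ 0.7769 -0.056   0.03  ]]
pads [[ 0.6344  0.162   0.01  ]
 [ 0.6163 -0.0207  0.01  ]]
mark [[0.6643 0.2216 0.03  ]
 [0.663  0.1866 0.03  ]]
```

```bash
cat >> h.py <<'E'
from scipy.spatial.transform import Rotation as R
def delta(p,ang):
    "p: wanted grasp point world, ang: wanted world heading of wedge axis (jaws perpendicular). prints tool shift"
    st=manip.sense();M=R.from_quat(st["tool_rot"]).as_matrix()
    g=st["tcp_pos"]-M[:,0]*manip.hold_point_z
    zt=M[:,2];h=np.arctan2(zt[1],zt[0])
    dh=(ang-h+np.pi/2)%np.pi-np.pi/2
    print("t",st["t"],"tcp",st["tcp_pos"].round(4),"x",M[:,0].round(3),"zhead",round(h,4),"world d",(p-g).round(4),"tool d",(M.T@(p-g)).round(4),"head change(world)",round(dh,4),"-> yaw about tool x",round(-dh,4),"F",st["force"].round(1),"gap",round(st["finger_gap"],3))
E
python3 - <<'E'
from h import *
print(manip.hold_point_z,manip.sense()["q"])
delta(np.array([.472,-.369,.15]),-.071)
E
```

```text
0.0187 [-1.40450838e+00  5.28255154e-01  1.43362775e+00 -2.04769555e-05
  1.18141829e+00 -1.78521894e-01]
t 0.15 tcp [ 0.2112 -0.5876  0.2306] x [-0.     0.002 -1.   ] zhead -2.7968 world d [ 0.2608  0.2187 -0.0993] tool d [ 0.0995 -0.1175 -0.3194] head change(world) -0.4158 -> yaw about tool x 0.4158 F [ 0.2 -0.1 -0.2] gap 0.999
```

```bash
python3 -m crank '[[0.07,0,0,-0.03,0.14],[0.07,0,0,-0.04,0.14],[0.07,0,0,-0.04,0.136],[0.07,0,-0.03,-0.04,0],[0.07,0,-0.03,-0.04,0]]'
python3 - <<'E'
from h import *
delta(np.array([.472,-.369,.15]),-.071)
E
```

```text
t: 0.65
tcp_pos: [0.4038, -0.5127, 0.2307]
tool_rot: [-0.707, 0.025, 0.707, 0.026]
force: [-0.7, -1.2, -0.3]
finger_gap: 0.817
t 0.65 tcp [ 0.4038 -0.5127  0.2307] x [-0.  0. -1.] zhead 3.0691 world d [ 0.0682  0.1437 -0.0994] tool d [ 0.0995 -0.1482 -0.0576] head change(world) 0.0015 -> yaw about tool x -0.0015 F [-0.7 -1.2 -0.3] gap 0.817
```

```bash
python3 -m crank '[[0.07,0.01,-0.037,-0.015,0],[0.07,0.01,-0.037,-0.015,0],[0.07,0.02,-0.037,-0.015,0],[0.07,0.02,-0.037,-0.012,0],[0.07,0,0,0,0]]'
python3 - <<'E'
from h import *
delta(np.array([.472,-.369,.15]),-.071)
st=manip.sense();s=snapshot("wrist");cv2.imwrite("pics/w1.png",s["image"])
import pickle;pickle.dump((st,s),open("w1.pkl","wb"))
E
```

```text
t: 1.15
tcp_pos: [0.4694, -0.3623, 0.168]
tool_rot: [-0.704, 0.02, 0.709, 0.026]
force: [-0.3, -0.1, 0.4]
finger_gap: 0.819
t 1.15 tcp [ 0.4694 -0.3623  0.168 ] x [-0.006  0.009 -1.   ] zhead 3.0754 world d [ 0.0025 -0.0065 -0.0367] tool d [ 0.0366  0.0067 -0.0032] head change(world) -0.0048 -> yaw about tool x 0.0048 F [-0.3 -0.1  0.4] gap 0.819
```

View pics/w1.png

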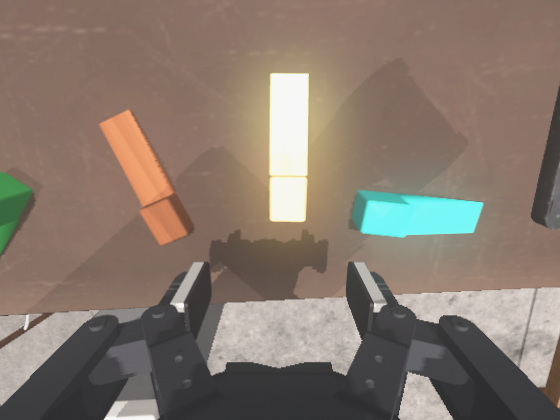

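The wrist view shows the wedge's thin end at row 73 (cols 270–308), its block at rows 176–221 (cols 270–306), and the cyan wedge well clear at col 353 and beyond.

```bash
python3 - <<'E'
from h import *
import pickle
st,s=pickle.load(open("w1.pkl","rb"))
im=s["image"];m=((im.min(2)>110)&(im[...,2]>225)&(im[...,1]>200)).astype(np.uint8)
m[:65]=0;m[235:]=0;m[:,:250]=0;m[:,330:]=0
for r in (74,90,120,150,170,174,176,178,185,200,210,219):
    c=np.where(m[r])[0];print(r,c.min() if len(c) else None,c.max() if len(c) else None)
ys=np.where(m.any(1))[0];print(ys.min(),ys.max())
print("thin",onz(s,[[269.5,73],[308.5,73]],.004,st).round(4))
print("back top",onz(s,[[271,221.5],[306,221.5]],.044,st).round(4))
print("front top",onz(s,[[270,176],[307,176]],.044,st).round(4))
E
```

```text
74 270 308
90 270 308
120 270 307
150 269 307
170 269 307
174 269 307
176 272 304
178 270 306
185 270 306
200 270 306
210 270 305
219 270 305
73 221
thin [[ 0.5842 -0.361   0.004 ]
 [ 0.5817 -0.3975  0.004 ]]
back top [[ 0.4507 -0.3538  0.044 ]
 [ 0.4486 -0.3872  0.044 ]]
front top [[ 0.4948 -0.3562  0.044 ]
 [ 0.4926 -0.3897  0.044 ]]
```

```bash
python3 -m crank '[[0.07,0.03,0.003,0,0.007],[0.07,0.03,0.002,0,0],[0.07,0.02,0,0,0],[0.07,0,0,0,0]]'
python3 - <<'E'
from h import *
delta(np.array([.4717,-.3705,.026]),-.067)
E
```

```text
t: 1.6
tcp_pos: [0.4681, -0.3747, 0.0889]
tool_rot: [-0.705, 0.027, 0.708, 0.029]
force: [-0.5, -0.2, 0.1]
finger_gap: 0.818
t 1.6 tcp [ 0.4681 -0.3747  0.0889] x [-0.003  0.003 -1.   ] zhead 3.062 world d [ 0.0036  0.0042 -0.0816] tool d [ 0.0816 -0.0042 -0.0035] head change(world) 0.0126 -> yaw about tool x -0.0126 F [-0.5 -0.2  0.1] gap 0.818
```

```bash
python3 -m crank '[[0.07,0.03,-0.004,-0.0035,-0.012],[0.07,0.03,0,0,0],[0.07,0.015,0,0,0],[0.07,0.006,0,0,0],[0.07,0,0,0,0]]'
python3 - <<'E'
from h import *
delta(np.array([.4717,-.3705,.026]),-.067)
E
```

```text
t: 2.1
tcp_pos: [0.4735, -0.3715, 0.0105]
tool_rot: [0.707, -0.024, -0.707, -0.023]
force: [-0.6, 0.1, -0.2]
finger_gap: 0.822
t 2.1 tcp [ 0.4735 -0.3715  0.0105] x [ 0. -0. -1.] zhead 3.0749 world d [-0.0018  0.001  -0.0032] tool d [ 0.0032 -0.0009  0.0019] head change(world) -0.0003 -> yaw about tool x 0.0003 F [-0.6  0.1 -0.2] gap 0.822
```

```bash
python3 -m crank '[[0.03,0,0,0,0],[0.02,0,0,0,0],[0.02,0,0,0,0],[0.02,0,0,0,0],[0.02,0,0,0,0]]' 60; python3 -m crank '[[0.02,-0.01,0,0,0],[0.02,-0.03,0,0,0],[0.02,-0.04,0,0,0],[0.02,-0.03,0,0,0],[0.02,0,0,0,0]]'
python3 - <<'E'
from h import *
delta(np.array([.49,.082,.12]),-.092)
st=manip.sense();s=snapshot("wrist");cv2.imwrite("pics/w2.png",s["image"])
E
```

```text
t: 2.6
tcp_pos: [0.4742, -0.3716, 0.0118]
tool_rot: [0.707, -0.024, -0.706, -0.023]
force: [-0.7, 0.5, 5.8]
finger_gap: 0.39
t: 3.1
tcp_pos: [0.4757, -0.3731, 0.1252]
tool_rot: [0.709, -0.026, -0.704, -0.021]
force: [0.5, -1.0, -1.9]
finger_gap: 0.387
t 3.1 tcp [ 0.4757 -0.3731  0.1252] x [ 0.006 -0.007 -1.   ] zhead 3.0757 world d [ 0.0145  0.455  -0.0239] tool d [ 0.0207 -0.4551  0.0157] head change(world) -0.0261 -> yaw about tool x 0.0261 F [ 0.5 -1.  -1.9] gap 0.387
```

View pics/w2.png

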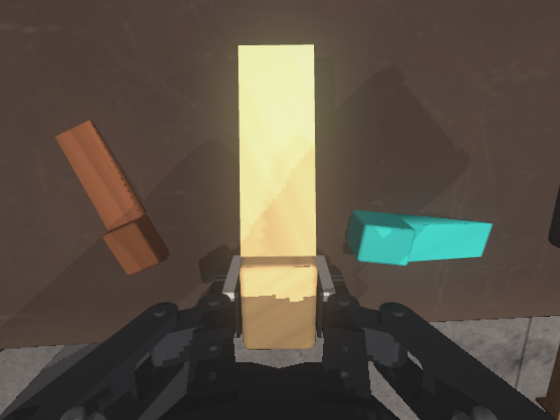

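Wedge is held square between the pads. Carrying it above the others towards the front of the bed.

```bash
python3 -m crank '[[0.02,0,-0.03,0,0],[0.02,0,-0.045,0,0],[0.02,0,-0.045,0,0],[0.02,0,-0.045,0,0],[0.02,0,-0.045,0,0]]'; python3 -m crank '[[0.02,0,-0.045,0,0],[0.02,0,-0.045,0,0],[0.02,0,-0.045,0,0.025],[0.02,0,-0.03,0,0],[0.02,0,0,0,0]]'
python3 - <<'E'
from h import *
delta(np.array([.47,.083,.12]),-.092)
E
```

```text
t: 3.65
tcp_pos: [0.4859, -0.159, 0.1189]
tool_rot: [-0.706, 0.023, 0.708, 0.024]
force: [-0.1, 0.9, -1.9]
finger_gap: 0.389
t: 4.15
tcp_pos: [0.4968, 0.0072, 0.1189]
tool_rot: [-0.705, 0.03, 0.708, 0.031]
force: [0.3, 0.0, -1.5]
finger_gap: 0.387
t 4.15 tcp [0.4968 0.0072 0.1189] x [-0.005  0.002 -1.   ] zhead 3.0556 world d [-0.0269  0.0758 -0.0176] tool d [ 0.0179 -0.0732  0.0333] head change(world) -0.006 -> yaw about tool x 0.006 F [ 0.3  0.  -1.5] gap 0.387
```

```bash
python3 -m crank '[[0.02,0,-0.035,0.015,0.006],[0.02,0,-0.038,0.018,0],[0.02,0,0,0,0],[0.02,0,0,0,0]]'
python3 - <<'E'
from h import *
import pickle
delta(np.array([.47,.083,.12]),-.092)
d={}
for n in("wrist","top","scene"):
    st=manip.sense();s=snapshot(n);cv2.imwrite(f"pics/{n}3.png",s["image"]);d[n]=(st,s)
pickle.dump(d,open("s3.pkl","wb"))
cv2.imwrite("pics/top3c.png",cv2.resize(d["top"][1]["image"][120:270,150:270],None,fx=4,fy=4,interpolation=cv2.INTER_CUBIC))
E
```

```text
t: 4.55
tcp_pos: [0.4722, 0.0791, 0.1195]
tool_rot: [-0.706, 0.034, 0.707, 0.034]
force: [0.2, 0.3, -1.5]
finger_gap: 0.395
t 4.55 tcp [0.4722 0.0791 0.1195] x [-0.002 -0.    -1.   ] zhead 3.0461 world d [-0.0022  0.0039 -0.0182] tool d [ 0.0182 -0.0037  0.0025] head change(world) 0.0035 -> yaw about tool x -0.0035 F [ 0.2  0.3 -1.5] gap 0.395
```

View pics/wrist3.png

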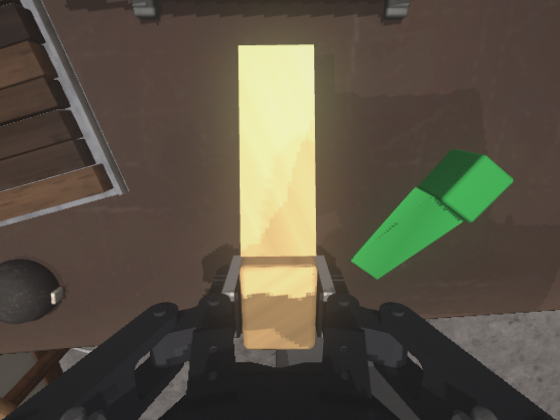

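View pics/scene3.png

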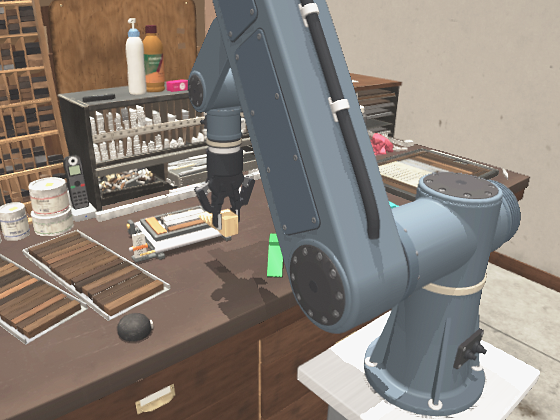

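The feet of the lip show at (146,8) and (397,8), so the wedge (columns 239–314) is nearly centred on them. I'll measure the lip and mark from the stored views.

```bash
python3 - <<'E'
from h import *
import pickle
d=pickle.load(open("s3.pkl","rb"))
st,s=d["wrist"]
print("feet",onz(s,[[135,18],[158,18],[386,17],[408,17]],.0,st).round(4), s["range_z"][[10,10],[146,397]])
print(pts(s,[[146,10],[397,10],[146,3],[397,3],[270,5],[270,15],[270,2]],st).round(4))
for k in("scene","top"):
    s=d[k][1];im=s["image"];h=cv2.cvtColor(im,cv2.COLOR_BGR2HSV)
    if k=="scene": x0,y0,x1,y1=120,215,165,265
    else: x0,y0,x1,y1=155,170,185,195
    c=im[y0:y1,x0:x1];cv2.imwrite(f"pics/g_{k}.png",cv2.resize(c,None,fx=12,fy=12,interpolation=cv2.INTER_NEAREST))
E
```

```text
feet [[ 0.6294  0.1723  0.    ]
 [ 0.6279  0.155   0.    ]
 [ 0.6121 -0.0172  0.    ]
 [ 0.6104 -0.0337  0.    ]] [0.21737903 0.2166012 ]
[[ 6.308e-01  1.594e-01  9.700e-03]
 [ 6.133e-01 -2.140e-02  1.060e-02]
 [ 6.346e-01  1.579e-01  1.080e-02]
 [ 6.171e-01 -2.050e-02  1.250e-02]
 [ 6.287e-01  6.950e-02 -9.000e-04]
 [ 6.223e-01  7.020e-02 -7.000e-04]
 [ 6.305e-01  6.930e-02 -6.000e-04]]
```

View pics/g_scene.png

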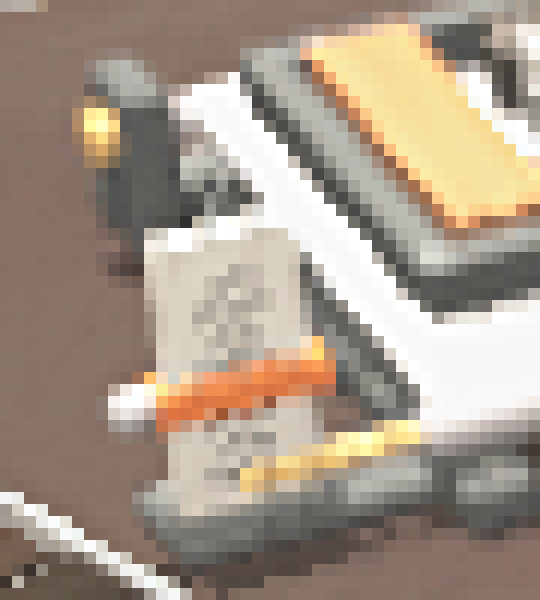

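View pics/g_top.png

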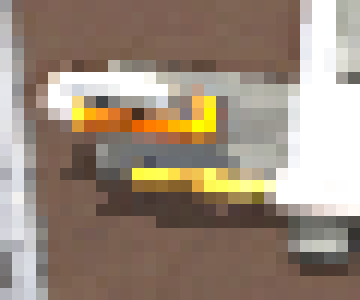

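```bash
python3 - <<'E'
from h import *
import pickle
d=pickle.load(open("s3.pkl","rb"))
S=d["scene"][1];T=d["top"][1]
sc=lambda a,b:[120+a/12-.5,215+b/12-.5]
tp=lambda a,b:[155+a/12-.5,170+b/12-.5]
def tri(ps,pt):
    A=np.zeros((3,3));b=np.zeros(3)
    rs=[]
    for o,v in (rays(S,[ps]),rays(T,[pt])):
        v=v[0]/np.linalg.norm(v[0]);P=np.eye(3)-np.outer(v,v);A+=P;b+=P@o;rs.append((o,P))
    x=np.linalg.solve(A,b);return x.round(4),[np.linalg.norm(P@(x-o)).round(4) for o,P in rs]
print("pointer tip",tri(sc(242,480),tp(133,180)))
print("pointer right",tri(sc(415,434),tp(272,190)))
print("mark top-left",tri(sc(158,385),tp(75,128)))
print("mark top right",tri(sc(335,350),tp(215,134)))
u=np.array([.0955,.9954])   # lip y dir
# vertical plane through pointer/mark along lip y: n=x dir
n=np.array([.9954,-.0955,0])
def onplane(px,p0):
    o,v=rays(S,[px]);v=v[0];return o+v*((p0-o)@n/(v@n))
p=onz(S,[sc(242,480),sc(330,457),sc(415,434)],.018);print("pointer@.018",p.round(4))
for off in (.006,.010,.014):
  p0=p[1]+n*off
  print(off,"mark face",[onplane(sc(*q),p0).round(4) for q in ((158,385),(335,350),(162,432),(335,393),(247,391))])
for nm,px in(("mark",sc(247,391)),("ptr",sc(330,457)),("ptr",sc(280,470)),("plate",sc(230,290))):
  print(nm,pts(S,[np.round(px)]).round(4))
print("top depth mark",pts(T,[[165,179],[167,180],[169,180]]).round(4),"ptr",pts(T,[[169,185],[172,185]]).round(4))
E
```

```text
pointer tip (array([0.6486, 0.2097, 0.0183]), [np.float64(0.0004), np.float64(0.0004)])
pointer right (array([0.6461, 0.1735, 0.0178]), [np.float64(0.0001), np.float64(0.0001)])
mark top-left (array([0.6581, 0.2203, 0.0388]), [np.float64(0.0009), np.float64(0.0009)])
mark top right (array([0.6568, 0.1843, 0.0359]), [np.float64(0.0002), np.float64(0.0002)])
pointer@.018 [[0.6495 0.2098 0.018 ]
 [0.6475 0.1916 0.018 ]
 [0.6458 0.1737 0.018 ]]
0.006 mark face [array([0.6564, 0.2219, 0.0403]), array([0.6529, 0.1857, 0.0379]), array([0.6564, 0.2223, 0.0299]), array([0.653 , 0.1867, 0.0285]), array([0.6547, 0.2044, 0.034 ])]
0.01 mark face [array([0.6603, 0.2204, 0.0381]), array([0.6568, 0.1841, 0.0357]), array([0.6603, 0.2208, 0.0277]), array([0.6569, 0.185 , 0.0263]), array([0.6586, 0.2028, 0.0318])]
0.014 mark face [array([0.6642, 0.2189, 0.036 ]), array([0.6607, 0.1824, 0.0336]), array([0.6642, 0.2192, 0.0256]), array([0.6607, 0.1834, 0.0241]), array([0.6625, 0.2012, 0.0296])]
mark [[0.6545 0.2046 0.0343]]
ptr [[0.6413 0.1944 0.0205]]
ptr [[0.6441 0.2035 0.0196]]
plate [[0.6607 0.2023 0.0524]]
top depth mark [[0.662  0.2075 0.0356]
 [0.659  0.2013 0.0354]
 [0.6583 0.1943 0.0389]] ptr [[0.6501 0.2028 0.0014]
 [0.6466 0.189  0.0198]]
```

```bash
python3 - <<'E'
from h import *
delta(np.array([.508,.081,.0305]),-.0955)
E
python3 -m crank '[[0.02,0.03,-0.002,-0.018,0],[0.02,0.03,0,-0.018,0],[0.02,0.02,0,0,0],[0.02,0.015,0,0,0],[0.02,0,0,0,0]]'
python3 - <<'E'
from h import *
delta(np.array([.508,.081,.0305]),-.0955)
E
```

```text
t 4.7 tcp [0.4737 0.0778 0.12  ] x [ 0. -0. -1.] zhead 3.0428 world d [ 0.0343  0.0032 -0.1082] tool d [ 0.1082 -0.0066 -0.0337] head change(world) 0.0033 -> yaw about tool x -0.0033 F [ 0.3 -0.2 -1.7] gap 0.385
t: 5.2
tcp_pos: [0.5083, 0.0762, 0.0232]
tool_rot: [-0.705, 0.035, 0.708, 0.035]
force: [0.1, 0.5, -1.6]
finger_gap: 0.391
t 5.2 tcp [0.5083 0.0762 0.0232] x [-0.004  0.    -1.   ] zhead 3.0421 world d [-0.0004  0.0048 -0.0114] tool d [ 0.0114 -0.0048  0.0009] head change(world) 0.004 -> yaw about tool x -0.004 F [ 0.1  0.5 -1.6] gap 0.391
```

```bash
python3 -m crank '[[0.02,0.006,-0.005,0,-0.003],[0.02,0.003,0,0,0],[0.02,0.002,0,0,0],[0.02,0,0,0,0]]'
python3 - <<'E'
from h import *
delta(np.array([.508,.081,.0305]),-.0955)
E
```

```text
t: 5.6
tcp_pos: [0.5098, 0.0825, 0.0147]
tool_rot: [0.707, -0.033, -0.706, -0.033]
force: [-0.7, -0.5, -2.2]
finger_gap: 0.388
t 5.6 tcp [0.5098 0.0825 0.0147] x [ 0.001 -0.    -1.   ] zhead 3.0475 world d [-0.0018 -0.0015 -0.0029] tool d [0.0029 0.0017 0.0016] head change(world) -0.0014 -> yaw about tool x 0.0014 F [-0.7 -0.5 -2.2] gap 0.388
```

```bash
python3 -m crank '[[0.02,0.0015,0,0,0],[0.02,0.001,0,0,0],[0.02,0,0,0,0]]';python3 -m crank '[[0.02,0.001,0,0,0],[0.02,0.0,0,0,0],[0.02,0,0,0,0]]'
```

```text
t: 5.9
tcp_pos: [0.5097, 0.0825, 0.0119]
tool_rot: [0.706, -0.033, -0.706, -0.033]
force: [0.5, 0.2, -1.0]
finger_gap: 0.387
t: 6.2
tcp_pos: [0.5097, 0.0826, 0.0118]
tool_rot: [0.707, -0.033, -0.706, -0.033]
force: [-2.0, -0.3, 6.9]
finger_gap: 0.387
```

```bash
python3 -m crank '[[0.02,0,0,-0.008,0],[0.02,0,0,-0.01,0],[0.02,0,0,-0.01,0],[0.02,0,0,-0.01,0],[0.02,0,0,0,0]]'; python3 -m crank '[[0.02,0,0,-0.006,0],[0.02,0,0,-0.006,0],[0.02,0,0,-0.006,0],[0.02,0,0,0,0]]'
python3 - <<'E'
from h import *
delta(np.array([.588,.0735,.0305]),-.0955)
s=snapshot("scene");cv2.imwrite("pics/sc4.png",cv2.resize(s["image"][190:280,110:250],None,fx=5,fy=5,interpolation=cv2.INTER_NEAREST))
E
```

```text
t: 6.7
tcp_pos: [0.5488, 0.0789, 0.0118]
tool_rot: [0.707, -0.033, -0.705, -0.033]
force: [-0.1, 0.6, 6.2]
finger_gap: 0.395
t: 7.1
tcp_pos: [0.5617, 0.0778, 0.0118]
tool_rot: [-0.704, 0.033, 0.709, 0.033]
force: [-6.7, 0.8, 11.9]
finger_gap: 0.387
t 7.1 tcp [0.5617 0.0778 0.0118] x [-0.007  0.    -1.   ] zhead 3.0479 world d [ 0.0262 -0.0043  0.    ] tool d [-0.0002  0.0018 -0.0265] head change(world) -0.0018 -> yaw about tool x 0.0018 F [-6.7  0.8 11.9] gap 0.387
```

View pics/sc4.png

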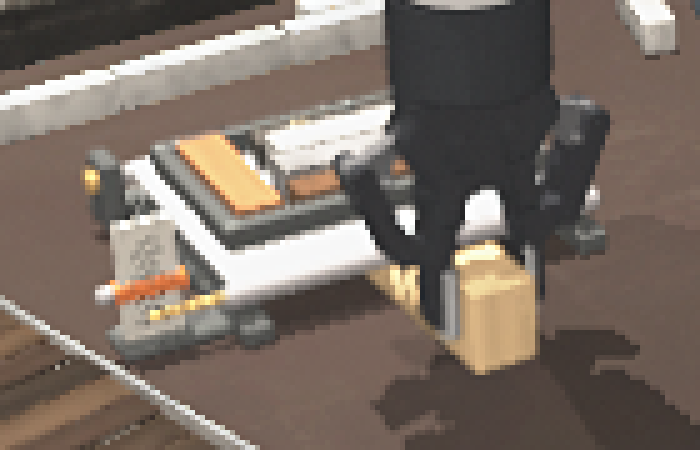

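The wedge tip is under the lip at about (390,280) in the crop, and the pointer is just starting to rise. Advancing slowly.

```bash
python3 -m crank '[[0.02,0,0,-0.006,0],[0.02,0,0,-0.006,0],[0.02,0,0,-0.006,0],[0.02,0,0,-0.002,0],[0.02,0,0,0,0]]'
cat > meas.py <<'E'
import sys
from h import *
delta(np.array([.590,.0735,.0305]),-.0955)
s=snapshot("scene");im=s["image"]
cv2.imwrite("pics/%s.png"%sys.argv[1],cv2.resize(im[215:265,120:165],None,fx=12,fy=12,interpolation=cv2.INTER_NEAREST))
cv2.imwrite("pics/%sb.png"%sys.argv[1],cv2.resize(im[190:280,110:250],None,fx=5,fy=5,interpolation=cv2.INTER_NEAREST))
E
python3 meas.py m1
```

```text
t: 7.65
tcp_pos: [0.5807, 0.076, 0.0118]
tool_rot: [-0.703, 0.033, 0.709, 0.033]
force: [-9.4, 0.6, 13.6]
finger_gap: 0.39
t 7.65 tcp [0.5807 0.076  0.0118] x [-0.009  0.001 -1.   ] zhead 3.0479 world d [ 0.0092 -0.0025  0.    ] tool d [-0.0001  0.0016 -0.0093] head change(world) -0.0018 -> yaw about tool x 0.0018 F [-9.4  0.6 13.6] gap 0.39
```

View pics/m1.png

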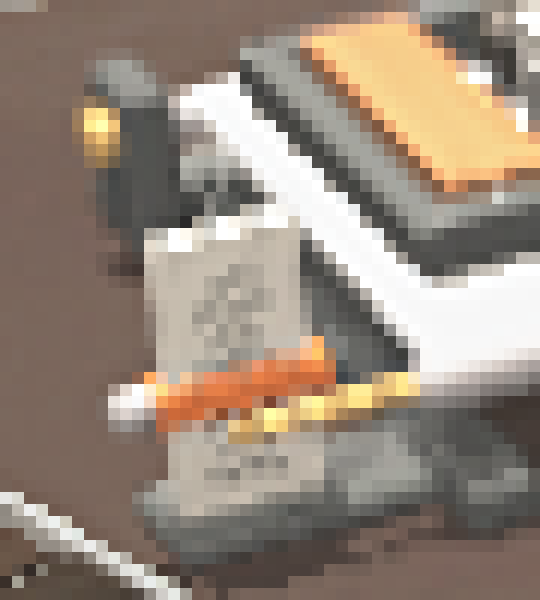

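```bash
python3 - <<'E'
from h import *
import pickle
S=pickle.load(open("s3.pkl","rb"))["scene"][1]
sc=lambda a,b:[120+a/12-.5,215+b/12-.5]
n=np.array([.9954,-.0955,0]);p0=np.array([.6478,.1916,.018])
for q in((242,480),(330,457),(415,434),(238,432),(325,407),(412,385)):
    o,v=rays(S,[sc(*q)]);v=v[0];print(q,(o+v*((p0-o)@n/(v@n))).round(4))
k,dd=K(S);E=np.array(S["extrinsics"])
for z in(.018,.028,.030,.032,.034):
    P=np.array([[.6490,.2085,z],[.6478,.1916,z],[.6460,.174,z]])
    c=P@E[:3,:3].T+E[:3,3];c=c*[1,-1,-1]
    px=cv2.projectPoints(c,np.zeros(3),np.zeros(3),k,dd)[0].reshape(-1,2)
    print(z,((px+.5-[120,215])*12).round(0).tolist())
E
```

```text
(242, 480) [0.6495 0.2097 0.018 ]
(330, 457) [0.6478 0.1915 0.0178]
(415, 434) [0.6461 0.1736 0.0178]
(238, 432) [0.6495 0.2094 0.0287]
(325, 407) [0.6478 0.1914 0.0291]
(412, 385) [0.646  0.1732 0.0288]
0.018 [[249.0, 479.0], [329.0, 456.0], [413.0, 434.0]]
0.028 [[244.0, 435.0], [324.0, 412.0], [409.0, 390.0]]
0.03 [[243.0, 426.0], [323.0, 403.0], [408.0, 381.0]]
0.032 [[241.0, 417.0], [322.0, 394.0], [407.0, 372.0]]
0.034 [[240.0, 408.0], [321.0, 385.0], [406.0, 363.0]]
```

```bash
python3 -m crank '[[0.02,0,0,-0.004,0],[0.02,0,0,-0.004,0],[0.02,0,0,-0.002,0],[0.02,0,0,0,0],[0.02,0,0,0,0]]'
python3 meas.py m2
```

```text
t: 8.2
tcp_pos: [0.5906, 0.0751, 0.0118]
tool_rot: [-0.703, 0.033, 0.709, 0.033]
force: [-8.4, 1.8, 12.7]
finger_gap: 0.39
t 8.2 tcp [0.5906 0.0751 0.0118] x [-0.009  0.001 -1.   ] zhead 3.048 world d [-0.0008 -0.0016  0.    ] tool d [-0.      0.0016  0.0006] head change(world) -0.0019 -> yaw about tool x 0.0019 F [-8.4  1.8 12.7] gap 0.39
```

View pics/m2.png

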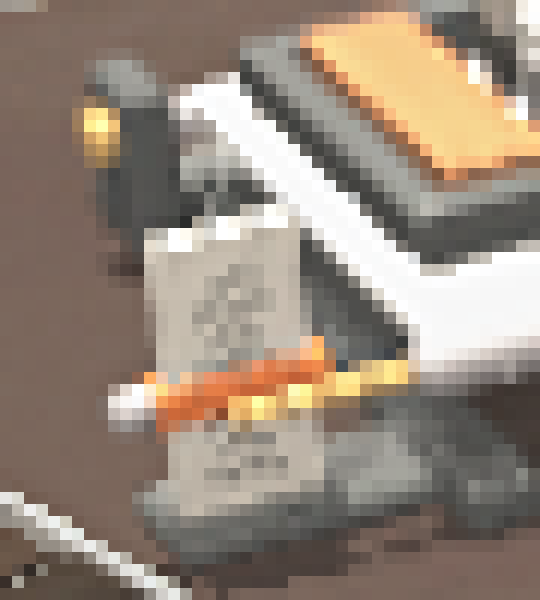

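```bash
python3 -m crank '[[0.045,0,0,0,0],[0.055,0,0,0,0],[0.06,0,0,0,0],[0.06,0,0,0,0]]'
python3 -m crank '[[0.06,-0.01,0,0,0],[0.06,-0.02,0,0,0],[0.06,-0.03,0,0.01,0],[0.06,-0.04,0,0.02,0],[0.06,-0.03,0,0.03,0]]'
python3 meas.py m3
```

```text
t: 8.65
tcp_pos: [0.5955, 0.0744, 0.0106]
tool_rot: [0.706, -0.033, -0.706, -0.033]
force: [-0.2, -0.4, 1.4]
finger_gap: 0.7
t: 9.15
tcp_pos: [0.5374, 0.0797, 0.1434]
tool_rot: [0.708, -0.033, -0.704, -0.033]
force: [0.0, 0.0, 0.7]
finger_gap: 0.704
t 9.15 tcp [0.5374 0.0797 0.1434] x [ 0.005 -0.    -1.   ] zhead 3.047 world d [ 0.0527 -0.0063 -0.1316] tool d [ 0.1318  0.0013 -0.0524] head change(world) -0.0009 -> yaw about tool x 0.0009 F [0.  0.  0.7] gap 0.704
```

View pics/m3.png

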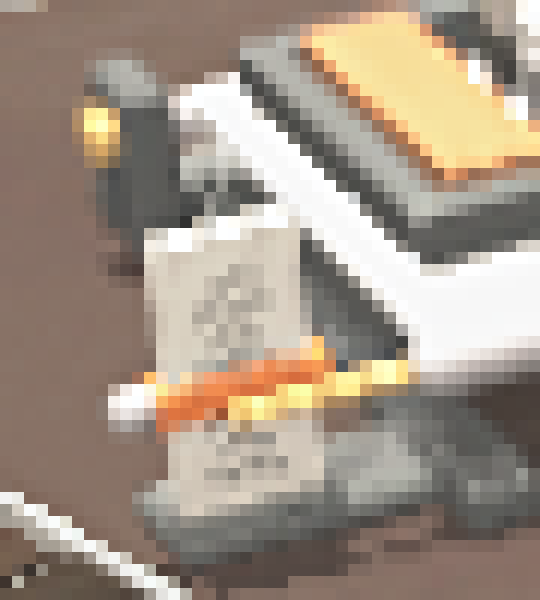

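View pics/m3b.png

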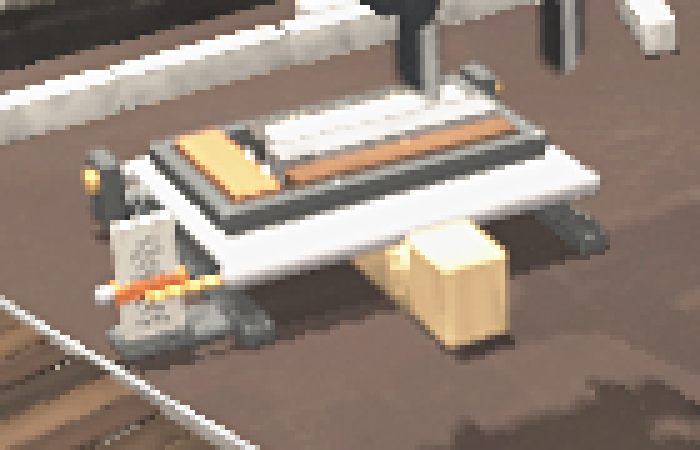

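The bed stays up after release. The pointer is at crop (240,413)–(410,372), unchanged. I'll check the mark's height again with the wrist camera from two positions.

```bash
python3 -m crank '[[0.06,0,-0.03,0.01,0],[0.06,0.01,-0.03,0.01,0],[0.06,0.02,-0.03,0.005,0],[0.06,0.01,-0.02,0,0],[0.06,0,0,0,0]]'
cat > wv.py <<'E'
import sys,pickle
from h import *
st=manip.sense();s=snapshot("wrist");n=sys.argv[1];pickle.dump((st,s),open(n+".pkl","wb"))
print(st["tcp_pos"],st["qd"].round(3));cv2.imwrite(f"pics/{n}.png",s["image"])
E
python3 wv.py wa
```

```text
t: 9.7
tcp_pos: [0.52, 0.194, 0.0999]
tool_rot: [-0.706, 0.032, 0.707, 0.032]
force: [0.2, -0.1, -0.1]
finger_gap: 0.7
[0.5200196  0.19401446 0.09993244] [-0.046 -0.026  0.002 -0.027  0.013 -0.028]
```

View pics/wa.png

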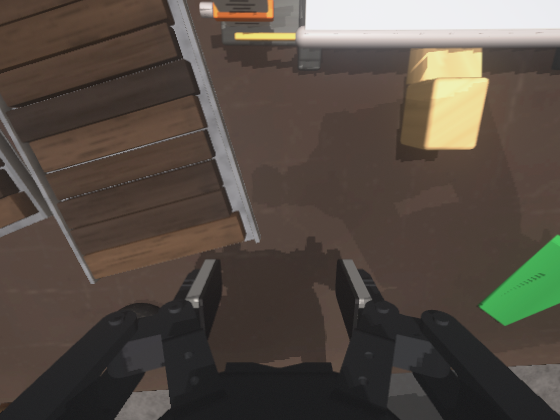

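View A shows the orange clip at (245,10), its front lower edge at row ~20, and the brass pointer at (235–298, 37). Taking a second view from farther forward.

```bash
cp pics/wa.png pics/wa_keep.png; python3 -m crank '[[0.06,-0.03,0,-0.02,0],[0.06,-0.01,0,-0.035,0],[0.06,0,0,-0.015,0],[0.06,0,0,0,0],[0.06,0,0,0,0]]'
python3 wv.py wb
python3 - <<'E'
import cv2
a=cv2.imread("pics/wa.png")[0:55,190:320];cv2.imwrite("pics/wac.png",cv2.resize(a,None,fx=6,fy=6,interpolation=cv2.INTER_NEAREST))
E
```

```text
t: 10.25
tcp_pos: [0.5897, 0.1843, 0.1408]
tool_rot: [-0.706, 0.034, 0.707, 0.034]
force: [-0.2, -0.4, 0.4]
finger_gap: 0.698
[0.58968299 0.184253   0.14084056] [ 0.013  0.002  0.036  0.001 -0.003  0.002]
```

View pics/wb.png

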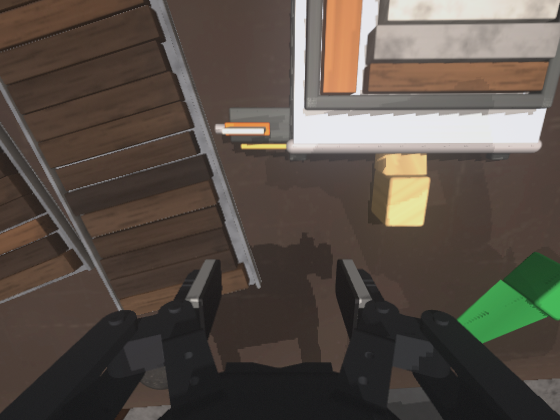

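View pics/wac.png

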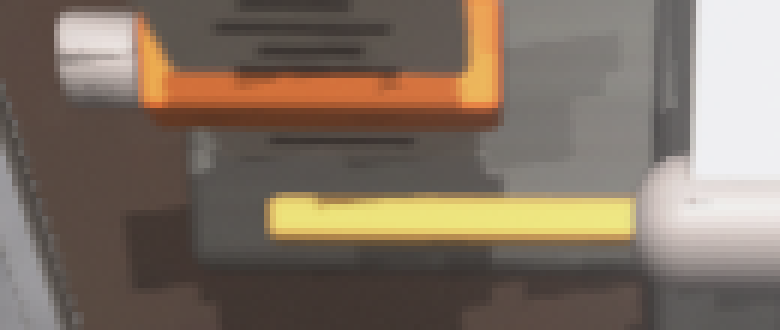

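```bash
python3 - <<'E'
from h import *
import pickle
a=pickle.load(open("wa.pkl","rb"));b=pickle.load(open("wb.pkl","rb"))
cv2.imwrite("pics/wbc.png",cv2.resize(b[1]["image"][100:165,200:330],None,fx=6,fy=6,interpolation=cv2.INTER_NEAREST))
for nm,(st,s),R1 in(("A",a,[(c,r) for r in range(10,24) for c in (230,250)]+[(c,r) for r in (35,36,37,38) for c in(240,260,290)]),("B",b,[(c,r) for r in range(122,136) for c in(235,255)]+[(c,r) for r in(145,146,147,148) for c in(250,275)])):
    P=pts(s,R1,st)
    for q,p in zip(R1,P): print(nm,q,p.round(4),s["image"][q[1],q[0]])
E
```

```text
A (230, 10) [0.6589 0.2089 0.0391] [73 78 85]
A (250, 10) [0.6575 0.1972 0.0401] [75 80 87]
A (230, 11) [0.6586 0.2091 0.0383] [53 58 71]
A (250, 11) [0.6573 0.1973 0.0392] [55 61 73]
A (230, 12) [0.6579 0.209  0.0391] [ 44  68 114]
A (250, 12) [0.6571 0.1974 0.0381] [ 48  75 128]
A (230, 13) [0.6584 0.2095 0.0356] [ 50  92 171]
A (250, 13) [0.657  0.1976 0.0368] [ 62 114 212]
A (230, 14) [0.6575 0.2095 0.0367] [ 53  99 185]
A (250, 14) [0.6567 0.1977 0.0358] [ 60 114 211]
A (230, 15) [0.6573 0.2096 0.0359] [ 59 113 210]
A (250, 15) [0.6561 0.1977 0.0362] [ 61 114 211]
A (230, 16) [0.6568 0.2097 0.0358] [ 56 106 199]
A (250, 16) [0.6562 0.1979 0.0342] [ 60 111 206]
A (230, 17) [0.5999 0.1858 0.2422] [ 47  87 165]
A (250, 17) [0.6555 0.1979 0.0348] [ 49  91 171]
A (230, 18) [0.6558 0.2099 0.0356] [ 37  61 106]
A (250, 18) [0.655  0.198  0.0349] [ 41  66 118]
A (230, 19) [0.6558 0.2102 0.0339] [37 57 97]
A (250, 19) [0.6548 0.1981 0.0337] [38 56 95]
A (230, 20) [0.6558 0.2105 0.0317] [37 57 98]
A (250, 20) [0.655  0.1984 0.0309] [39 57 94]
A (230, 21) [0.656  0.2109 0.0293] [58 70 92]

[... 1932 characters left out ...]
0.6588 0.2075 0.0665] [186 201 214]
B (255, 133) [0.6575 0.1934 0.0672] [188 203 215]
B (235, 134) [0.6565 0.2122 0.0355] [105 128 175]
B (255, 134) [0.655  0.196  0.0364] [108 130 176]
B (235, 135) [0.654  0.2168 0.005 ] [ 66  82 119]
B (255, 135) [0.6523 0.1987 0.005 ] [ 68  85 122]
B (250, 145) [0.6465 0.2014 0.0331] [103 191 214]
B (275, 145) [0.6447 0.1808 0.0348] [122 221 230]
B (250, 146) [0.6458 0.2014 0.034 ] [116 216 229]
B (275, 146) [0.6437 0.181  0.0332] [120 220 230]
B (250, 147) [0.6449 0.2016 0.0338] [111 208 229]
B (275, 147) [0.643  0.181  0.0343] [114 208 229]
B (250, 148) [ 0.6406  0.2053 -0.0008] [ 86 153 186]
B (275, 148) [ 6.384e-01  1.818e-01 -2.000e-04] [ 91 156 190]
```

```bash
sleep 1
```

```text
(no output)
```

View pics/wbc.png

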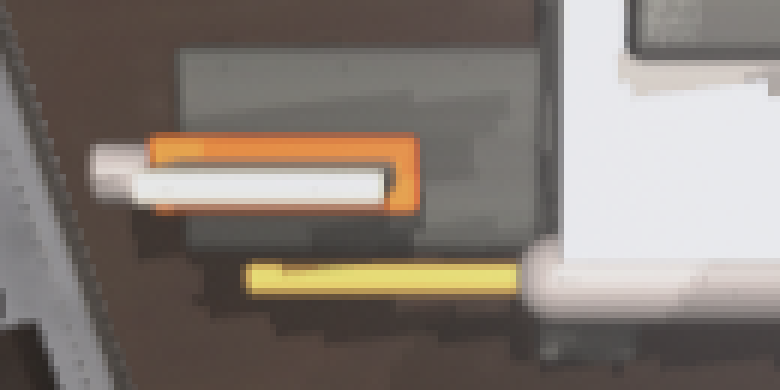

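The clip's top reads z ≈ 35.5 mm, which puts the mark's centre at about 31.5 mm. The pointer's top reads about 34.0 mm and the pointer is about 4.7 mm thick, so its axis is at about 31.7 mm. The heights agree, so I'll do a last check with the top camera.

```bash
python3 - <<'E'
from h import *
import pickle
s=snapshot("top");cv2.imwrite("pics/topf.png",s["image"])
o=pickle.load(open("s0.pkl","rb"))[1]["top"]
def c(im):
    h=cv2.cvtColor(im,cv2.COLOR_BGR2HSV);m=cv2.inRange(h,(5,120,100),(18,255,255));m[:,:285]=0;m[:,330:]=0;m[:205]=0;m[270:]=0
    y,x=np.where(m>0);return x.mean(),y.mean(),len(x)
print(c(o["image"]),c(s["image"]))
E
```

```text
(np.float64(307.447265625), np.float64(236.15234375), 512) (np.float64(307.447265625), np.float64(236.15234375), 512)
```

View pics/topf.png

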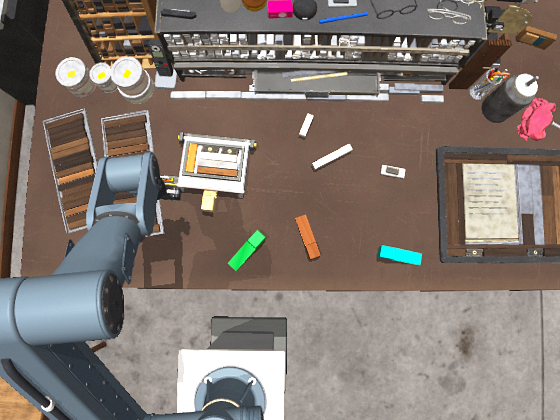

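The top view shows the wedge at (208,200) under the middle of the lip. The brown wedge at (307,236) hasn't moved, and the gripper is clear of everything.

```bash
python3 -c "
from station import manip
print(manip.sense()['force'],manip.sense()['t']);print(manip.sign_off())"
```

```text
[-0.08796738  0.09500846 -0.35250782] 10.35
the job is handed in; nothing more can be done
None
```

I slid the tall light-wood wedge under the middle of the bed's front lip until the brass pointer stood level with the orange mark. Then I let go, backed the gripper off and handed the job in at about 10.4 s.

Last checks:
- **Pointer and mark:** the wrist camera's depth readings from two views put the pointer's axis at about 31.7 mm and the mark's centre at about 31.5 mm. The scene camera gave about 32.5 mm for the pointer and 32 mm for the mark. The views differ by about 1 mm, inside the 4 mm allowed.
- **Wedge position:** its point is about 47 mm in front of the lip, about 2 mm off the lip's middle, and square to it within about 1 degree. These come from the gripper's pose at release. Afterwards I checked them only by eye in the pictures, and the wedge looks flat on the table.
- **After release:** the bed stayed up and the pointer did not move in the scene view.
- **Low wedge:** its pixels in the top view are the same as at the start, so it did not move.
- **Robot:** the gripper is clear of everything and the force reading is about 0 N. None of the checks failed.

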